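Unload the slide-label printer

TASK

First move every finished slide-label box from the printer's catch tray into the low carrying tote. Only then take out the used ribbon cartridges: push each one down in its bay until its latch lets go and it springs up, pull it free and put it in the taller bin. Leave the other things on the worktop where they are.

Things in the scene. Friction and masses are not known exactly. Their poses are not given: they have to be found in the camera images.
- printer: Slide-label printer, fixed: light housing 300 mm wide (its y) with an open catch tray in front. Origin: centre of its underside, at worktop level; x to its back (away from the robot at yaw 0), y left, z up. Housing: x -40 to 160 mm, flat top at z = 85, low console to z = 98 behind x = 105. Three cartridge bays open in the top, centred at x = 40, y = 80, 0, -80 mm; one may be empty.
- catch_tray (a point): Centre of the floor of the printer's catch tray, 8 mm above the worktop, axes as the printer's. The tray measures 135 (x) by 290 mm (y) inside; its walls on the front and both sides are 5 mm thick and 12 mm high above this floor, the housing closes the back.
- tote: Low white carrying tote, fixed to the worktop: open box, 170 (its x) by 210 mm (its y), 40 mm high, walls 4 mm thick, inner floor at z = 4 mm; a bow grip on each of its two short ends adds 21 mm there. Origin: centre of its underside. Stands left or right of the printer.
- bin: Taller grey bin for used cartridges, fixed to the worktop: open box, 160 (its x) by 230 mm (its y), 65 mm high, walls 5 mm thick, inner floor at z = 5 mm. Origin: centre of its underside. Stands on the other side of the printer from the tote.
- box_1: Finished slide-label box 1 (3 or 4 are there, all alike), 60 g: 34 (its x) by 40 (y) by 66 mm high (z); blue caps 12 mm high at both ends, between them (12 to 54 mm up) a white waist of 26 by 32 mm. Best gripped by its upper cap. Origin: centre of its underside. At the start it stands upright in the catch tray, in a rough row about 70 mm apart.
- box_2: Finished slide-label box 2 (3 or 4 are there, all alike), 60 g: 34 (its x) by 40 (y) by 66 mm high (z); blue caps 12 mm high at both ends, between them (12 to 54 mm up) a white waist of 26 by 32 mm. Best gripped by its upper cap. Origin: centre of its underside. At the start it stands upright in the catch tray, in a rough row about 70 mm apart.
- box_3: Finished slide-label box 3 (3 or 4 are there, all alike), 60 g: 34 (its x) by 40 (y) by 66 mm high (z); blue caps 12 mm high at both ends, between them (12 to 54 mm up) a white waist of 26 by 32 mm. Best gripped by its upper cap. Origin: centre of its underside. At the start it stands upright in the catch tray, in a rough row about 70 mm apart.
- box_4: Finished slide-label box 4 (3 or 4 are there, all alike), 60 g: 34 (its x) by 40 (y) by 66 mm high (z); blue caps 12 mm high at both ends, between them (12 to 54 mm up) a white waist of 26 by 32 mm. Best gripped by its upper cap. Origin: centre of its underside. At the start it stands upright in the catch tray, in a rough row about 70 mm apart.
- cartridge_1: Used ribbon cartridge 1 (2 or 3 are there, all alike), about 80 g: upright grey slab with a black cap, 56 (its x) by 30 (y) by 100 mm high (z), with a 10 mm latch tongue low on its +x face. Origin: centre of its underside. At the start it is latched in a bay, x along the printer's x, underside 22 mm above the worktop, top 37 mm above the housing's top.
- cartridge_1_top (a point): Middle of the top of cartridge 1, 100 mm above its underside. Pressed straight down here by 8 to 9 mm (7 to 12 N, stop just beyond) the latch lets go for good, and a spring lifts the cartridge to 15 mm above its latched height as the press is taken away. Pressed under 4 mm it stays latched: press again, deeper. Latched, it cannot be pulled out; sprung up, it stands loose and pulls straight up.
- cartridge_2: Used ribbon cartridge 2 (2 or 3 are there, all alike), about 80 g: upright grey slab with a black cap, 56 (its x) by 30 (y) by 100 mm high (z), with a 10 mm latch tongue low on its +x face. Origin: centre of its underside. At the start it is latched in a bay, x along the printer's x, underside 22 mm above the worktop, top 37 mm above the housing's top.
- cartridge_2_top (a point): Middle of the top of cartridge 2, 100 mm above its underside. Pressed straight down here by 8 to 9 mm (7 to 12 N, stop just beyond) the latch lets go for good, and a spring lifts the cartridge to 15 mm above its latched height as the press is taken away. Pressed under 4 mm it stays latched: press again, deeper. Latched, it cannot be pulled out; sprung up, it stands loose and pulls straight up.
- cartridge_3: Used ribbon cartridge 3 (2 or 3 are there, all alike), about 80 g: upright grey slab with a black cap, 56 (its x) by 30 (y) by 100 mm high (z), with a 10 mm latch tongue low on its +x face. Origin: centre of its underside. At the start it is latched in a bay, x along the printer's x, underside 22 mm above the worktop, top 37 mm above the housing's top.
- cartridge_3_top (a point): Middle of the top of cartridge 3, 100 mm above its underside. Pressed straight down here by 8 to 9 mm (7 to 12 N, stop just beyond) the latch lets go for good, and a spring lifts the cartridge to 15 mm above its latched height as the press is taken away. Pressed under 4 mm it stays latched: press again, deeper. Latched, it cannot be pulled out; sprung up, it stands loose and pulls straight up.
- timer: Bystander: white bench timer 62 x 68 x 22 mm, lying flat, loose; origin: centre of its underside.
- jar: Bystander: cream screw-lid specimen jar, 46 mm across, 72 mm high, loose; origin: centre of its underside.

How it is judged:
On the way, in this order (a step that is already met when the one before it is completed fails the run):
1. all the label boxes are in the tote while every cartridge is still latched in the printer (x of box_1 in the frame of tote between -0.082 and 0.082 m and y of box_1 in the frame of tote between -0.102 and 0.102 m and z of each of box_1, box_2, box_3, box_4 in the frame of tote below 0.06 m and x of box_2 in the frame of tote between -0.082 and 0.082 m and y of box_2 in the frame of tote between -0.102 and 0.102 m and x of box_3 in the frame of tote between -0.082 and 0.082 m and y of box_3 in the frame of tote between -0.102 and 0.102 m and x of box_4 in the frame of tote between -0.082 and 0.082 m and y of box_4 in the frame of tote between -0.102 and 0.102 m and z of each of cartridge_1, cartridge_2, cartridge_3 in the frame of printer below 0.028 m), for 0.2 s.
2. every cartridge has sprung up or been taken out ((z of cartridge_1 in the frame of printer above 0.033 m or horizontal distance between cartridge_1 and printer above 0.15 m) and (z of cartridge_2 in the frame of printer above 0.033 m or horizontal distance between cartridge_2 and printer above 0.15 m) and (z of cartridge_3 in the frame of printer above 0.033 m or horizontal distance between cartridge_3 and printer above 0.15 m)), for 0.1 s.
At the end, for the whole second after the job is handed in: Every label box is inside the tote (origin within its walls, under 60 mm above its underside) and was so before any cartridge was let go; every cartridge is inside the bin (underside within its walls and under 60 mm up, top at most 20 mm outside the rim); all at rest and released (x of box_1 in the frame of tote between -0.082 and 0.082 m and y of box_1 in the frame of tote between -0.102 and 0.102 m and z of each of box_1, box_2, box_3, box_4 in the frame of tote below 0.06 m and x of box_2 in the frame of tote between -0.082 and 0.082 m and y of box_2 in the frame of tote between -0.102 and 0.102 m and x of box_3 in the frame of tote between -0.082 and 0.082 m and y of box_3 in the frame of tote between -0.102 and 0.102 m and x of box_4 in the frame of tote between -0.082 and 0.082 m and y of box_4 in the frame of tote between -0.102 and 0.102 m and x of cartridge_1 in the frame of bin between -0.077 and 0.077 m and y of cartridge_1 in the frame of bin between -0.112 and 0.112 m and z of each of cartridge_1, cartridge_2, cartridge_3 in the frame of bin below 0.06 m and x of cartridge_1_top in the frame of bin between -0.1 and 0.1 m and y of cartridge_1_top in the frame of bin between -0.135 and 0.135 m and z of each of cartridge_1_top, cartridge_2_top, cartridge_3_top in the frame of bin below 0.14 m and x of cartridge_2 in the frame of bin between -0.077 and 0.077 m and y of cartridge_2 in the frame of bin between -0.112 and 0.112 m and x of cartridge_2_top in the frame of bin between -0.1 and 0.1 m and y of cartridge_2_top in the frame of bin between -0.135 and 0.135 m and x of cartridge_3 in the frame of bin between -0.077 and 0.077 m and y of cartridge_3 in the frame of bin between -0.112 and 0.112 m and x of cartridge_3_top in the frame of bin between -0.1 and 0.1 m and y of cartridge_3_top in the frame of bin between -0.135 and 0.135 m and linear speed of each of box_1, box_2, box_3, box_4, cartridge_1, cartridge_2, cartridge_3 below 0.03 m/s); the robot touches nothing.
It fails at once if the bench timer is moved more than 30 mm or tipped over (distance of timer from where it was at the start of the episode above 0.03 m or angle between timer's own z axis and vertical above 0.6 rad).
It fails at once if the specimen jar is moved more than 30 mm or tipped over (distance of jar from where it was at the start of the episode above 0.03 m or angle between jar's own z axis and vertical above 0.6 rad).
Of cartridge_1, cartridge_2, cartridge_3 only 2 to 3 are there at a start; the rules pass over those that are not, and their reading is None.
Of box_1, box_2, box_3, box_4 only 3 to 4 are there at a start; the rules pass over those that are not, and their reading is None.
At some moment in a run one of box_1, box_2, box_3, box_4 may be knocked a few centimetres aside while the robot is not near it.
Once in a run the grip may slacken for a moment while it holds something.
It also fails if it takes over 210 s, if anything falls off the work surface, if the arm or the gripper's body presses on something with over 40 N, if the wrist force passes 120 N, or if a joint passes its speed limit or range.

ROBOT

A 6-joint arm with a two-finger parallel gripper is mounted at the origin on a cart in front of the work surface, level with it; the furniture and walls round the work are solid. World frame = base frame: x ahead of the robot, y to its left, z up, the work surface at z = 0. Lengths are in m, angles in rad, forces in N, time in s.
With the tool pointing down it reaches from about 0.25 to 0.725 m from the base axis. Payload 4 kg.
Tool frame: the origin (TCP) lies on the centre line of the jaws, within the pads' length; the fingertips stand 22 mm ahead of it and the grasp point (between the pads) lies 3 mm ahead of it; z points along the fingers, y is the line along which they close (so a half turn about z gives the same grasp; the last joint's range is limited). The gripper opens to 85 mm and grips with 20 to 120 N. Pads are 22 mm wide; open, the fingers measure 114 mm over their backs; the gripper's body (76 mm by 85 mm) begins 54 mm behind the grasp point. The pads swing forward as they close: fully open they stand 13 mm farther back than shut.
Start: joints at [-1.273, 0.241, 0.005, 1.335, 0, 1.571], TCP at [0.147, -0.478, 0.253] pointing down, gripper open.
Joint ranges: [-2.72, 2.72], [-1.05, 1.87], [-1.09, 1.28], [-1.99, 2.15], [-1.42, 1.44], [-3.14, 3.14]. Speed limits (rad/s): [2.79, 2.79, 3.14, 3.14, 3.14, 3.14].

INTERFACE

Orientations are given as a unit quaternion [x, y, z, w].
In Python, from plant import env, read_camera, get_calibration, search_frame, masks_of gives the robot as it stands.
- The arm moves only by the tool jog_arm, never from a script. Its arguments are lists of equal length, an entry for each row: "travel": the shift along the tool's x, y, z as a fraction of full scale, a list of three; "delta_rot": the turn, a rotation vector about the tool's x, y, z as a fraction of full scale, a list of three. A call has 1 to 20 rows; each row is the pose to reach, as a shift and turn from the pose commanded when the call began, along the tool's axes at that moment; what a row does not reach only later rows make up. Full scale, the value 1, is 40 cm for a shift and 45 degrees for a turn. A row lasts 1/10 s, in which the tool goes at most 50 mm and 8.59 degrees, less where a joint would pass 70% of its speed; a pose out of reach is approached as far as the arm can. A call with a number of a shift or a turn outside -1 to 1 is refused whole. A call with a gripper value outside its range is refused whole. "gripper" is the closure in counts, from 0 (fully open) to 255 (shut), set as the call begins (left out, the last holds). The fingers move at their own pace and stop on an object; the grip force is fixed at half the most. Time passes only in rows, so rows that repeat a pose let the fingers close. It gives the time, the measured TCP pose, the force, the opening and the grip force at its end, in the units of the state.
- env.observe(): the state, without advancing time (a new reading comes with each control period).
- read_camera(name): name is "side" or "top" or "wrist"; returns the picture (420x560x3 uint8, red, green, blue); there is no depth.
- get_calibration(name): a dict with "K" (3x3 intrinsics, pixels), "R" (3x3) and "t" (3): a world point X has camera coordinates R X + t. Camera axes: x right, y down, z forward; pixel columns grow to the right and rows downward; lengths in m; the calibration is good to about 2 mm. A picture is of the moment at which its call begins: read the wrist's pose just before it. get_calibration takes no time and is no camera call; for the wrist camera it gives the pose at the moment of the call.
- env.close_job(): hands the job in; it is judged then, once.
Trained networks look in the newest picture that a camera, given by its name, has taken for a name from the list of things; names that differ only in an ending like _2 or _b are one class to them, and where a whole thing is asked for, a point or a joint stands for the part that bears it (a point fixed in the world has none). Each returns a list of dicts, best first, with "conf" (0 to 1); they miss things now and then, are a little off and sometimes report something else, mostly with a low value. They report only what shows in the picture. A call takes as long as a camera call.
- search_frame(camera, name): "bbox" ([left, top, right, bottom] in pixels, round what is visible of it).
- masks_of(camera, name): "mask" (420x560 bool, what is visible of it) and "bbox" ([left, top, right, bottom] in pixels, round what is visible of it).
The state is a dict: "t": time; "joints": joint angles; "dq": joint speeds; "effort": joint torques, N m; "ee_pos": TCP position; "eef_rot": TCP orientation; "wrist_force": force on the tool from outside, world axes, zero at the start; "wrist_torque": the same for the moment, N m; "finger_gap": finger opening in m; "gripper_force": force on a finger pad.
Only numpy, scipy, OpenCV 4.12 (cv2) and the standard library are available. Lean on these libraries where they do the work, as an engineer would, in place of code of your own. Each camera call takes 0.05 s, during which the arm holds its last target. There are 200 camera calls.

## Working session

There is one attempt and no reset: what is moved stays moved. The work goes in short steps, Python scripts to look and compute and a tool call to move; the robot and the scene stay as the last step left them, time stands still between calls to the robot, and variables do not carry over. Pictures are saved under pics/ and viewed, at most 14 in all, crops included, and the job is handed in when it is done.

Besides the shell and the picture viewer there is one more tool, called after "Call:" in YAML: its name, and indented under it one key for each argument. jog_arm: Moves the arm, as the interface text tells. Shift numbers are shares of 40 cm and turn numbers shares of 45 degrees, none past 1 either way. Its arguments: {"type":"object","properties":{"travel":{"type":"array"},"delta_rot":{"type":"array"},"gripper":{"type":"number"}},"required":["travel","delta_rot"]}

```bash
ls; mkdir -p pics; python3 - <<'E'
from plant import env, read_camera, get_calibration, search_frame, masks_of
import cv2,numpy as np
s=env.observe();print(s['t'],s['ee_pos'],s['eef_rot'],s['finger_gap'])
for c in ['top','side']:
    im=read_camera(c);cv2.imwrite(f'pics/{c}0.png',im[:,:,::-1])
    K=get_calibration(c);print(c,K['K'].round(1).tolist(),K['R'].round(3).tolist(),K['t'].round(3).tolist())
    for n in ['printer','tote','bin','box_1','cartridge_1','timer','jar']:
        print(n,[(round(d['conf'],2),np.round(d['bbox']).astype(int).tolist()) for d in search_frame(c,n)])
E
```

```text
pics
0.0 [ 0.14652176 -0.47743268  0.25241456] [ 9.88935788e-01  1.48340516e-01 -1.67803545e-04 -1.03479774e-03] 0.08545760750051945
top [[449.0, 0.0, 279.1], [0.0, 449.0, 212.5], [0.0, 0.0, 1.0]] [[-0.011, -1.0, 0.025], [-0.996, 0.009, -0.089], [0.089, -0.026, -0.996]] [-0.012, 0.629, 1.496]
printer [(0.95, [233, 165, 327, 268]), (0.61, [300, 189, 310, 209])]
tote [(0.94, [352, 233, 428, 289])]
bin [(0.72, [114, 225, 192, 288]), (0.54, [252, 189, 258, 209])]
box_1 [(0.63, [288, 247, 299, 256]), (0.55, [238, 237, 252, 248]), (0.43, [262, 237, 279, 249]), (0.42, [304, 232, 322, 245])]
cartridge_1 [(0.67, [300, 189, 308, 209]), (0.58, [233, 164, 327, 268]), (0.44, [250, 189, 258, 208])]
timer [(0.89, [180, 175, 200, 198])]
jar [(0.76, [350, 170, 369, 190])]
side [[459.5, 0.0, 282.1], [0.0, 459.5, 207.3], [0.0, 0.0, 1.0]] [[-0.693, -0.721, 0.003], [-0.475, 0.454, -0.754], [0.542, -0.524, -0.657]] [0.435, 0.385, 0.92]
printer [(0.97, [207, 165, 373, 306])]
tote [(0.86, [366, 166, 460, 236])]
bin [(0.81, [115, 292, 257, 420])]
box_1 [(0.98, [270, 250, 291, 280]), (0.91, [296, 239, 314, 266]), (0.9, [320, 230, 343, 257]), (0.68, [332, 210, 351, 238])]
cartridge_1 [(0.81, [240, 206, 264, 230]), (0.53, [289, 178, 309, 199])]
timer [(0.83, [158, 262, 188, 289])]
jar [(0.61, [319, 158, 332, 182])]
```

```bash
cat > h.py <<'E'
from plant import env, read_camera, get_calibration, search_frame, masks_of
import cv2,numpy as np
from scipy.spatial.transform import Rotation as Ro
def pix2w(cal,u,v,z):
    K,R,t=[np.array(cal[k]) for k in 'KRt']
    d=R.T@np.linalg.solve(K,[u,v,1.]); c=-R.T@t
    return c+d*(z-c[2])/d[2]
def proj(cal,X):
    K,R,t=[np.array(cal[k]) for k in 'KRt']
    p=(R@np.atleast_2d(X).T).T+t; q=p@K.T
    return q[:,:2]/q[:,2:]
def crop(im,l,t,r,b,f,name):
    cv2.imwrite(name,cv2.resize(im[t:b,l:r,::-1],None,fx=f,fy=f,interpolation=cv2.INTER_CUBIC))
def fitbox(pts):
    """rect fit of mask contour points on plane"""
    (c,s,a)=cv2.minAreaRect(np.float32(pts)); return np.round(c,4),np.round(s,4),a
E
python3 - <<'E'
from h import *
a=cv2.imread('pics/top0.png')[:,:,::-1]; crop(a,100,150,440,300,2.35,'pics/top0c.png')
a=cv2.imread('pics/side0.png')[:,:,::-1]; crop(a,100,140,480,420,2.1,'pics/side0c.png')
E
```

```text
(no output)
```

View pics/top0c.png

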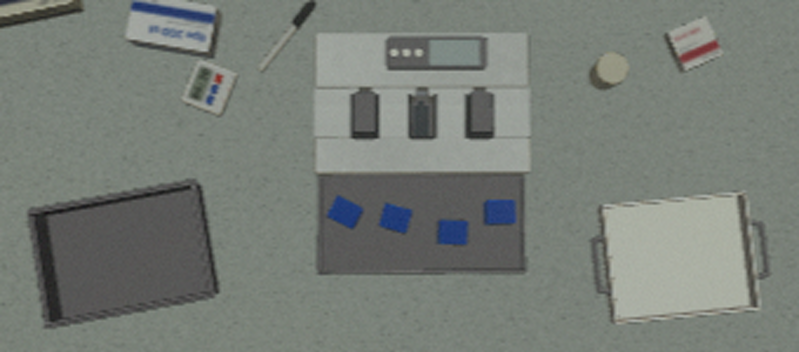

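View pics/side0c.png

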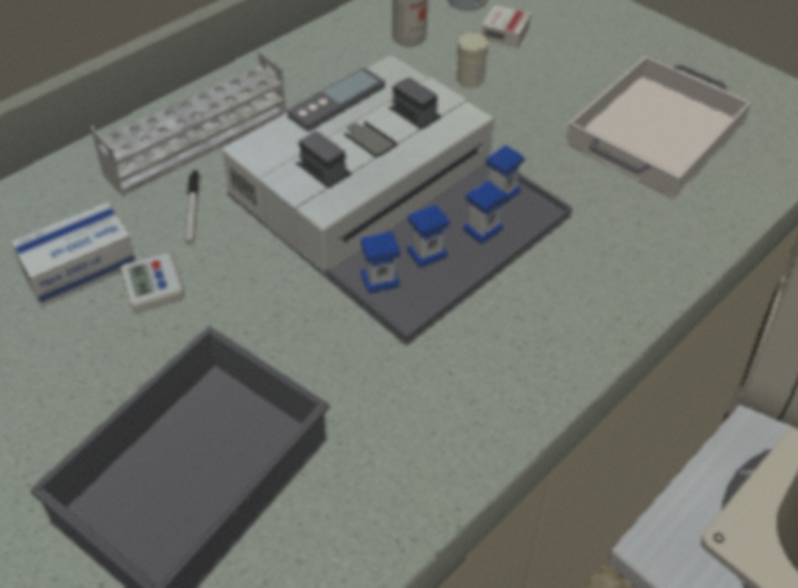

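```bash
cat >> h.py <<'E'
def blobs(cal,im,z,cond,amin=20):
    big=cv2.resize(im,None,fx=4,fy=4,interpolation=cv2.INTER_CUBIC).astype(int)
    m=cond(big[...,0],big[...,1],big[...,2]).astype(np.uint8)
    out=[]
    for c in cv2.findContours(m,cv2.RETR_EXTERNAL,cv2.CHAIN_APPROX_NONE)[0]:
        if cv2.contourArea(c)<amin*16: continue
        P=np.array([pix2w(cal,(u+.5)/4-.5,(v+.5)/4-.5,z)[:2] for u,v in c[:,0]])
        c_,s,a=cv2.minAreaRect(np.float32(P)*1000); out.append((np.round(c_,1),np.round(s,1),round(a,1)))
    return out
blue=lambda r,g,b:(b-r>50)
def wcal():
    return get_calibration('wrist')
E
python3 - <<'E'
from h import *
im=cv2.imread('pics/top0.png')[:,:,::-1];cal=get_calibration('top')
for b in blobs(cal,im,.074,blue): print('box',b)
read_camera('top')
for n,z in [('tote',.04),('bin',.065),('printer',.085)]:
    m=masks_of('top',n)[0]['mask'].astype(np.uint8)
    c=max(cv2.findContours(m,0,1)[0],key=cv2.contourArea)
    P=np.array([pix2w(cal,u,v,z)[:2] for u,v in c[:,0]])
    print(n,fitbox(P), P.min(0),P.max(0))
for u,v in [(304,193),(254,193)]: print('cart',pix2w(cal,u,v,.122))
# housing front corners, crop px -> world at z=.085
f=lambda x,y:(100+x/2.35,150+y/2.35)
for p,z in [((317,172),.085),((529,172),.085),((316,33),.098),((527,33),.098),((318,272),.02),((525,272),.02)]: print(p,pix2w(cal,*f(*p),z).round(3))
for p in [(29,210),(197,181),(216,293),(46,326)]: print('bin',pix2w(cal,*f(*p),.065).round(3))
for p in [(599,206),(745,193),(759,308),(615,321)]: print('tote',pix2w(cal,*f(*p),.04).round(3))
w=wcal();s=env.observe();T=Ro.from_quat(s['eef_rot']);C=-w['R'].T@w['t'];print('wrist',w['K'].round(1).tolist(),T.inv().apply(C-s['ee_pos']),(w['R']@T.as_matrix()).round(3),T.as_matrix().round(3))
E
```

```text
box (array([506.1, -59.2]), array([39.1, 32.1]), 87.5)
box (array([526.8,  20.5]), array([38.6, 33.9]), 73.5)
box (array([ 534.5, -125.9]), array([32.9, 41.6]), 1.0)
box (array([535.6,  91. ]), array([40.3, 32.4]), 62.2)
box (array([819.8, 332.4]), array([114.3,  11.3]), 80.0)
tote (array([ 0.4672, -0.3876]), array([0.17  , 0.2509]), 5.088436126708984) [ 0.37527259 -0.51391819] [ 0.55747435 -0.26106742]
bin (array([0.4829, 0.3969]), array([0.1704, 0.2463]), 9.722565650939941) [0.38109461 0.26536784] [0.58039102 0.52930327]
printer (array([ 0.6182, -0.0196]), array([0.3356, 0.3   ]), 0.32546746730804443) [ 0.45018436 -0.16912157] [0.78673005 0.13022267]
cart [ 0.68211077 -0.09646604  0.122     ]
cart [0.68334819 0.06351318 0.122     ]
(317, 172) [0.59  0.127 0.085]
(529, 172) [ 0.587 -0.167  0.085]
(316, 33) [0.782 0.127 0.098]
(527, 33) [ 0.781 -0.167  0.098]
(318, 272) [0.45  0.131 0.02 ]
(525, 272) [ 0.447 -0.167  0.02 ]
bin [0.542 0.528 0.065]
bin [0.58  0.296 0.065]
bin [0.424 0.269 0.065]
bin [0.382 0.502 0.065]
tote [ 0.54  -0.272  0.04 ]
tote [ 0.557 -0.484  0.04 ]
tote [ 0.393 -0.498  0.04 ]
tote [ 0.377 -0.291  0.04 ]
wrist [[372.6, 0.0, 272.9], [0.0, 372.6, 209.2], [0.0, 0.0, 1.0]] [ 0.07274675 -0.00091522 -0.12043379] [[ 0.     1.     0.001]
 [-0.958  0.001 -0.288]
 [-0.288 -0.001  0.958]] [[ 0.956  0.293  0.   ]
 [ 0.293 -0.956 -0.   ]
 [-0.     0.    -1.   ]]
```

```bash
cat >> h.py <<'E'
def goto(x,y,z,az=None,base=None):
    """travel & rot fractions from the measured pose; level the tool too"""
    s=env.observe(); T=Ro.from_quat(s['eef_rot'])
    d=T.inv().apply(np.array([x,y,z])-s['ee_pos'])/.4
    M=T.as_matrix(); a0=np.degrees(np.arctan2(M[1,0],M[0,0])); az=a0 if az is None else az
    a=np.radians(az); G=np.array([[np.cos(a),np.sin(a),0],[np.sin(a),-np.cos(a),0],[0,0,-1]])
    rv=(T.inv()*Ro.from_matrix(G)).as_rotvec()/(np.pi/4)
    print('goto',(x,y,z,round(az,1)),'travel',d.round(4).tolist(),'rot',rv.round(3).tolist())
    return d,rv
def st():
    s=env.observe();M=Ro.from_quat(s['eef_rot']).as_matrix()
    print('t',round(s['t'],2),'pos',np.round(s['ee_pos'],4),'az',round(np.degrees(np.arctan2(M[1,0],M[0,0])),2),'gap',round(s['finger_gap'],4),'F',np.round(s['wrist_force'],1),'gf',np.round(s['gripper_force'],1))
E
python3 -c "
from h import *
goto(.52,-.0,.30,90)"
```

```text
goto (0.52, -0.0, 0.3, 90) travel [1.2428, -0.8686, -0.1168] rot [0.0, 0.0, -1.621]
```

Call:
jog_arm:
  travel:
    - [0.62,-0.43,-0.11]
    - [0.62,-0.43,-0.11]
    - [0.62,-0.43,-0.11]
    - [0.62,-0.43,-0.11]
    - [0.62,-0.43,-0.11]
    - [0.62,-0.43,-0.11]
    - [0.62,-0.43,-0.11]
  delta_rot:
    - [0,0,-0.81]
    - [0,0,-0.81]
    - [0,0,-0.81]
    - [0,0,-0.81]
    - [0,0,-0.81]
    - [0,0,-0.81]
    - [0,0,-0.81]

```text
t: 1.7
ee_pos: [0.3363, -0.2372, 0.2985]
eef_rot: [0.891, 0.454, 0.001, 0.001]
wrist_force: [0.0, -1.1, 0.4]
finger_gap: 0.0851
gripper_force: 0.0
```

```bash
python3 -c "
from h import *
st();goto(.52,-.0,.30,90)"
```

```text
t 1.7 pos [ 0.3363 -0.2372  0.2985] az 53.99 gap 0.0851 F [ 0.  -1.1  0.4] gf 0.0
goto (0.52, -0.0, 0.3, 90) travel [0.7498, 0.0229, -0.0026] rot [0.004, -0.001, -0.8]
```

Call:
jog_arm:
  travel:
    - [0.75,0.023,0]
    - [0.75,0.023,0]
    - [0.75,0.023,0]
    - [0.75,0.023,0]
    - [0.75,0.023,0]
    - [0.75,0.023,0]
    - [0.75,0.023,0]
    - [0.75,0.023,0]
    - [0.75,0.023,0]
  delta_rot:
    - [0,0,-0.8]
    - [0,0,-0.8]
    - [0,0,-0.8]
    - [0,0,-0.8]
    - [0,0,-0.8]
    - [0,0,-0.8]
    - [0,0,-0.8]
    - [0,0,-0.8]
    - [0,0,-0.8]

```text
t: 2.6
ee_pos: [0.5185, -0.0061, 0.2971]
eef_rot: [0.711, 0.704, -0.001, -0.0]
wrist_force: [-0.5, 0.6, 0.3]
finger_gap: 0.0855
gripper_force: 0.0
```

```bash
python3 - <<'E'
from h import *
st();print(env.observe()['joints'])
cal=wcal();im=read_camera('wrist');cv2.imwrite('pics/w1.png',im[:,:,::-1]);np.savez('w1.npz',**cal)
for b in blobs(cal,im,.074,blue): print('box',b)
for d in masks_of('wrist','cartridge_1'):print(round(d['conf'],2),d['bbox'])
E
```

```text
t 2.6 pos [ 0.5185 -0.0061  0.2971] az 89.45 gap 0.0855 F [-0.5  0.6  0.3] gf 0.0
[-1.15412880e-02  2.64984838e-01  1.50422477e-01  1.45721316e+00
 -4.73359890e-04  1.56892498e+00]
box (array([ 533.8, -111.4]), array([33.6, 65.1]), 0.6)
box (array([506.8, -49.3]), array([55.2, 33.4]), 86.9)
box (array([526.9,  24.4]), array([42.4, 33.8]), 73.8)
box (array([535.4,  93.1]), array([40.9, 33.4]), 62.5)
0.73 [412.5, 81.2, 510.6, 122.4]
0.72 [160.4, 366.2, 297.4, 406.1]
0.67 [402.3, 257.3, 476.7, 305.1]
```

View pics/w1.png

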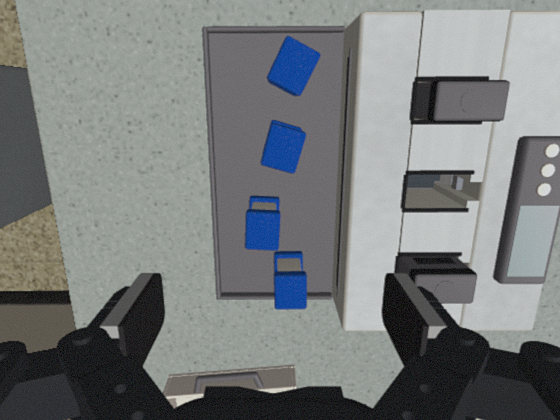

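```bash
python3 - <<'E'
from h import *
st();goto(.534,-.126,.14,91);goto(.534,-.126,.071,91)
cal=dict(np.load('w1.npz'))
for p in [(467,101),(446,290)]: print(pix2w(cal,*p,.122))
for p in [(363,11),(346,331)]: print('front edge',pix2w(cal,*p,.085))
E
```

```text
t 2.7 pos [ 0.5184 -0.0065  0.2976] az 89.38 gap 0.0854 F [-0.5  0.3 -0.5] gf 0.0
goto (0.534, -0.126, 0.14, 91) travel [-0.2982, 0.0422, 0.394] rot [-0.0, 0.0, -0.036]
goto (0.534, -0.126, 0.071, 91) travel [-0.2982, 0.0422, 0.5665] rot [-0.0, 0.0, -0.036]
[0.6656929  0.06398635 0.122     ]
[ 0.66961847 -0.09655514  0.122     ]
front edge [0.59095716 0.13378343 0.085     ]
front edge [ 0.59128557 -0.16359622  0.085     ]
```

Call:
jog_arm:
  travel:
    - [-0.3,0.042,0.2]
    - [-0.3,0.042,0.2]
    - [-0.3,0.042,0.39]
    - [-0.3,0.042,0.39]
    - [-0.3,0.042,0.39]
    - [-0.3,0.042,0.48]
    - [-0.3,0.042,0.565]
    - [-0.3,0.042,0.565]
    - [-0.3,0.042,0.565]
    - [-0.3,0.042,0.565]
  delta_rot:
    - [0,0,-0.036]
    - [0,0,-0.036]
    - [0,0,-0.036]
    - [0,0,-0.036]
    - [0,0,-0.036]
    - [0,0,-0.036]
    - [0,0,-0.036]
    - [0,0,-0.036]
    - [0,0,-0.036]
    - [0,0,-0.036]
  gripper: 75

```text
t: 3.7
ee_pos: [0.5368, -0.1257, 0.0742]
eef_rot: [0.7, 0.714, 0.001, 0.002]
wrist_force: [0.5, 0.4, 0.8]
finger_gap: 0.0604
gripper_force: 0.0
```

Call:
jog_arm:
  travel:
    - [0,0,0.006]
    - [0,0,0.006]
    - [0,0,0.006]
    - [0,0,0.006]
    - [0,0,0.006]
    - [0,0,0.006]
    - [0,0,0.006]
    - [0,0,-0.05]
    - [0,0,-0.15]
    - [0,0,-0.25]
    - [0,0,-0.35]
    - [0,0,-0.35]
    - [0,0,-0.35]
  delta_rot:
    - [0,0,0]
    - [0,0,0]
    - [0,0,0]
    - [0,0,0]
    - [0,0,0]
    - [0,0,0]
    - [0,0,0]
    - [0,0,0]
    - [0,0,0]
    - [0,0,0]
    - [0,0,0]
    - [0,0,0]
    - [0,0,0]
  gripper: 255

```text
t: 5.0
ee_pos: [0.5356, -0.1253, 0.2128]
eef_rot: [0.7, 0.714, 0.001, 0.001]
wrist_force: [-0.4, -0.8, -0.6]
finger_gap: 0.0333
gripper_force: 59.9
```

```bash
python3 - <<'E'
from h import *
st();goto(.474,-.459,.14,95.5);goto(.474,-.459,.069,95.5)
E
```

```text
t 5.0 pos [ 0.5356 -0.1253  0.2128] az 91.14 gap 0.0333 F [-0.4 -0.8 -0.6] gf 59.9
goto (0.474, -0.459, 0.14, 95.5) travel [-0.8309, -0.1711, 0.1821] rot [0.004, 0.001, -0.097]
goto (0.474, -0.459, 0.069, 95.5) travel [-0.8307, -0.1717, 0.3596] rot [0.004, 0.001, -0.097]
```

Call:
jog_arm:
  travel:
    - [-0.83,-0.171,0]
    - [-0.83,-0.171,0]
    - [-0.83,-0.171,0]
    - [-0.83,-0.171,0]
    - [-0.83,-0.171,0]
    - [-0.83,-0.171,0]
    - [-0.83,-0.171,0]
    - [-0.83,-0.171,0.1]
    - [-0.83,-0.171,0.2]
    - [-0.83,-0.171,0.26]
    - [-0.83,-0.171,0.31]
    - [-0.83,-0.171,0.34]
    - [-0.83,-0.171,0.36]
    - [-0.83,-0.171,0.36]
    - [-0.83,-0.171,0.36]
  delta_rot:
    - [0,0,-0.097]
    - [0,0,-0.097]
    - [0,0,-0.097]
    - [0,0,-0.097]
    - [0,0,-0.097]
    - [0,0,-0.097]
    - [0,0,-0.097]
    - [0,0,-0.097]
    - [0,0,-0.097]
    - [0,0,-0.097]
    - [0,0,-0.097]
    - [0,0,-0.097]
    - [0,0,-0.097]
    - [0,0,-0.097]
    - [0,0,-0.097]

```text
t: 6.5
ee_pos: [0.4733, -0.4586, 0.0676]
eef_rot: [0.672, 0.74, 0.0, 0.0]
wrist_force: [0.6, 0.3, -0.7]
finger_gap: 0.0329
gripper_force: 59.9
```

Call:
jog_arm:
  travel:
    - [0,0,0]
    - [0,0,0]
    - [0,0,0]
    - [0,0,0]
    - [0,0,-0.05]
    - [0,0,-0.15]
    - [0,0,-0.25]
    - [0.15,0,-0.35]
    - [0.25,0,-0.4]
    - [0.3,0,-0.4]
    - [0.3,0,-0.4]
  delta_rot:
    - [0,0,0]
    - [0,0,0]
    - [0,0,0]
    - [0,0,0]
    - [0,0,0]
    - [0,0,0]
    - [0,0,0]
    - [0,0,0]
    - [0,0,0]
    - [0,0,0]
    - [0,0,0]
  gripper: 75

```text
t: 7.6
ee_pos: [0.462, -0.3358, 0.2302]
eef_rot: [0.671, 0.742, 0.001, 0.001]
wrist_force: [-0.0, -0.8, -0.2]
finger_gap: 0.0605
gripper_force: 0.0
```

```bash
cat > look.py <<'E'
from h import *
import sys
st();im=read_camera('top');cal=get_calibration('top')
cv2.imwrite(f'pics/{sys.argv[1]}.png',im[:,:,::-1])
for b in blobs(cal,im,.072,blue,8): 
    if b[0][0]<650: print('box',b)
E
python3 - <<'E'
import sys;sys.argv=['','t1']
exec(open('look.py').read())
cal=wcal();im=read_camera('wrist')
print('wrist');[print(b) for b in blobs(cal,im,.072,blue)]
goto(.5065,-.0595,.071,87.2)
E
```

```text
t 7.6 pos [ 0.462  -0.3358  0.2302] az 95.73 gap 0.0605 F [-0.  -0.8 -0.2] gf 0.0
box (array([506.2, -59.3]), array([39.1, 32.1]), 87.5)
box (array([526.9,  20.6]), array([38.4, 33.7]), 72.9)
box (array([535.7,  91. ]), array([40.3, 32.4]), 62.0)
wrist
(array([ 470., -441.]), array([32.8, 69.7]), 4.7)
goto (0.5065, -0.0595, 0.071, 87.2) travel [0.6844, 0.1784, 0.3919] rot [0.001, 0.002, 0.186]
```

Call:
jog_arm:
  travel:
    - [0.685,0.178,0]
    - [0.685,0.178,0]
    - [0.685,0.178,0]
    - [0.685,0.178,0]
    - [0.685,0.178,0]
    - [0.685,0.178,0]
    - [0.685,0.178,0.1]
    - [0.685,0.178,0.2]
    - [0.685,0.178,0.3]
    - [0.685,0.178,0.39]
    - [0.685,0.178,0.397]
    - [0.685,0.178,0.397]
    - [0.685,0.178,0.397]
  delta_rot:
    - [0,0,0.186]
    - [0,0,0.186]
    - [0,0,0.186]
    - [0,0,0.186]
    - [0,0,0.186]
    - [0,0,0.186]
    - [0,0,0.186]
    - [0,0,0.186]
    - [0,0,0.186]
    - [0,0,0.186]
    - [0,0,0.186]
    - [0,0,0.186]
    - [0,0,0.186]
  gripper: 75

```text
t: 9.0
ee_pos: [0.5079, -0.0602, 0.07]
eef_rot: [0.725, 0.689, 0.001, 0.001]
wrist_force: [0.2, -0.1, -0.5]
finger_gap: 0.0603
gripper_force: 0.0
```

Call:
jog_arm:
  travel:
    - [0,0,0.0]
    - [0,0,0.0]
    - [0,0,0.0]
    - [0,0,0.0]
    - [0,0,0.0]
    - [0,0,0.0]
    - [0,0,0.0]
    - [0,0,-0.05]
    - [0,0,-0.15]
    - [0,0,-0.25]
    - [0,0,-0.35]
    - [0,0,-0.35]
    - [0,0,-0.35]
  delta_rot:
    - [0,0,0]
    - [0,0,0]
    - [0,0,0]
    - [0,0,0]
    - [0,0,0]
    - [0,0,0]
    - [0,0,0]
    - [0,0,0]
    - [0,0,0]
    - [0,0,0]
    - [0,0,0]
    - [0,0,0]
    - [0,0,0]
  gripper: 255

```text
t: 10.3
ee_pos: [0.5069, -0.0595, 0.2099]
eef_rot: [0.725, 0.689, 0.001, 0.001]
wrist_force: [-0.0, -0.6, -1.1]
finger_gap: 0.033
gripper_force: 59.9
```

```bash
python3 - <<'E'
from h import *
st();goto(.469,-.411,.068,95.5)
E
```

```text
t 10.3 pos [ 0.5069 -0.0595  0.2099] az 87.14 gap 0.033 F [-0.  -0.6 -1.1] gf 59.9
goto (0.469, -0.411, 0.068, 95.5) travel [-0.8823, -0.0519, 0.3548] rot [0.004, 0.001, -0.186]
```

Call:
jog_arm:
  travel:
    - [-0.882,-0.052,0]
    - [-0.882,-0.052,0]
    - [-0.882,-0.052,0]
    - [-0.882,-0.052,0]
    - [-0.882,-0.052,0]
    - [-0.882,-0.052,0]
    - [-0.882,-0.052,0]
    - [-0.882,-0.052,0]
    - [-0.882,-0.052,0.1]
    - [-0.882,-0.052,0.2]
    - [-0.882,-0.052,0.26]
    - [-0.882,-0.052,0.31]
    - [-0.882,-0.052,0.34]
    - [-0.882,-0.052,0.354]
    - [-0.882,-0.052,0.354]
    - [-0.882,-0.052,0.354]
  delta_rot:
    - [0,0,-0.186]
    - [0,0,-0.186]
    - [0,0,-0.186]
    - [0,0,-0.186]
    - [0,0,-0.186]
    - [0,0,-0.186]
    - [0,0,-0.186]
    - [0,0,-0.186]
    - [0,0,-0.186]
    - [0,0,-0.186]
    - [0,0,-0.186]
    - [0,0,-0.186]
    - [0,0,-0.186]
    - [0,0,-0.186]
    - [0,0,-0.186]
    - [0,0,-0.186]

```text
t: 11.9
ee_pos: [0.4679, -0.4105, 0.0671]
eef_rot: [0.672, 0.74, 0.0, 0.0]
wrist_force: [-0.7, -0.1, -0.8]
finger_gap: 0.0333
gripper_force: 59.9
```

Call:
jog_arm:
  travel:
    - [0,0,0]
    - [0,0,0]
    - [0,0,0]
    - [0,0,0]
    - [0,0,-0.05]
    - [0,0,-0.15]
    - [0,0,-0.25]
    - [0.15,0,-0.35]
    - [0.25,0,-0.4]
    - [0.3,0,-0.4]
    - [0.3,0,-0.4]
  delta_rot:
    - [0,0,0]
    - [0,0,0]
    - [0,0,0]
    - [0,0,0]
    - [0,0,0]
    - [0,0,0]
    - [0,0,0]
    - [0,0,0]
    - [0,0,0]
    - [0,0,0]
    - [0,0,0]
  gripper: 75

```text
t: 13.0
ee_pos: [0.4566, -0.2882, 0.2295]
eef_rot: [0.671, 0.742, 0.001, 0.001]
wrist_force: [1.1, -0.3, -0.4]
finger_gap: 0.0606
gripper_force: 0.0
```

```bash
python3 - <<'E'
import sys;sys.argv=['','t2']
exec(open('look.py').read())
cal=wcal();im=read_camera('wrist');cv2.imwrite('pics/w2.png',im[:,:,::-1])
print('wrist');[print(b) for b in blobs(cal,im,.07,blue)]
goto(.527,.022,.070,73.4)
E
```

```text
t 13.0 pos [ 0.4566 -0.2882  0.2295] az 95.73 gap 0.0606 F [ 1.1 -0.3 -0.4] gf 0.0
box (array([526.9,  20.7]), array([38.7, 33.7]), 72.9)
box (array([535.8,  91. ]), array([40.6, 32.5]), 62.9)
wrist
(array([ 467.3, -416.1]), array([ 33.3, 117.5]), 5.6)
goto (0.527, 0.022, 0.07, 73.4) travel [0.7622, 0.2509, 0.3932] rot [0.002, 0.001, 0.493]
```

View pics/w2.png

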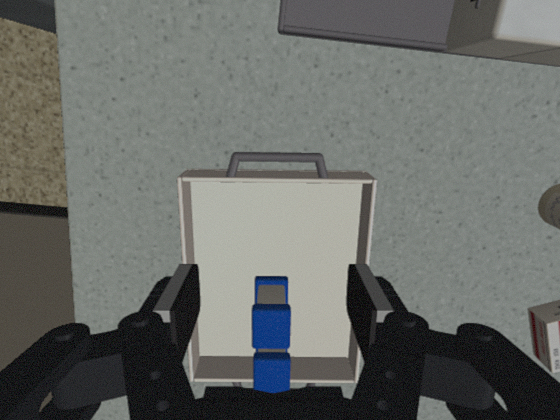

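Call:
jog_arm:
  travel:
    - [0.762,0.251,0]
    - [0.762,0.251,0]
    - [0.762,0.251,0]
    - [0.762,0.251,0]
    - [0.762,0.251,0]
    - [0.762,0.251,0]
    - [0.762,0.251,0]
    - [0.762,0.251,0.1]
    - [0.762,0.251,0.2]
    - [0.762,0.251,0.3]
    - [0.762,0.251,0.39]
    - [0.762,0.251,0.394]
    - [0.762,0.251,0.394]
    - [0.762,0.251,0.394]
  delta_rot:
    - [0,0,0.493]
    - [0,0,0.493]
    - [0,0,0.493]
    - [0,0,0.493]
    - [0,0,0.493]
    - [0,0,0.493]
    - [0,0,0.493]
    - [0,0,0.493]
    - [0,0,0.493]
    - [0,0,0.493]
    - [0,0,0.493]
    - [0,0,0.493]
    - [0,0,0.493]
    - [0,0,0.493]
  gripper: 75

```text
t: 14.5
ee_pos: [0.5288, 0.0212, 0.0709]
eef_rot: [0.802, 0.597, 0.001, 0.001]
wrist_force: [0.6, 0.7, 0.3]
finger_gap: 0.0599
gripper_force: 0.0
```

Call:
jog_arm:
  travel:
    - [0,0,0.0]
    - [0,0,0.0]
    - [0,0,0.0]
    - [0,0,0.0]
    - [0,0,0.0]
    - [0,0,0.0]
    - [0,0,0.0]
    - [0,0,-0.05]
    - [0,0,-0.15]
    - [0,0,-0.25]
    - [0,0,-0.35]
    - [0,0,-0.35]
    - [0,0,-0.35]
  delta_rot:
    - [0,0,0]
    - [0,0,0]
    - [0,0,0]
    - [0,0,0]
    - [0,0,0]
    - [0,0,0]
    - [0,0,0]
    - [0,0,0]
    - [0,0,0]
    - [0,0,0]
    - [0,0,0]
    - [0,0,0]
    - [0,0,0]
  gripper: 255

```text
t: 15.8
ee_pos: [0.5276, 0.0217, 0.2107]
eef_rot: [0.802, 0.597, 0.001, 0.001]
wrist_force: [-0.3, 0.3, -1.2]
finger_gap: 0.0329
gripper_force: 59.9
```

```bash
python3 - <<'E'
from h import *
st();goto(.465,-.362,.068,95.5);goto(.49,-.17,.2,85)
E
```

```text
t 15.8 pos [0.5276 0.0217 0.2107] az 73.32 gap 0.0329 F [-0.3  0.3 -1.2] gf 59.9
goto (0.465, -0.362, 0.068, 95.5) travel [-0.9643, 0.1242, 0.3562] rot [0.004, -0.001, -0.493]
goto (0.49, -0.17, 0.2, 85) travel [-0.4862, 0.0474, 0.0265] rot [0.004, -0.001, -0.26]
```

Call:
jog_arm:
  travel:
    - [-0.964,0.124,0]
    - [-0.964,0.124,0]
    - [-0.964,0.124,0]
    - [-0.964,0.124,0]
    - [-0.964,0.124,0]
    - [-0.964,0.124,0]
    - [-0.964,0.124,0]
    - [-0.964,0.124,0]
    - [-0.964,0.124,0]
    - [-0.964,0.124,0.1]
    - [-0.964,0.124,0.2]
    - [-0.964,0.124,0.26]
    - [-0.964,0.124,0.31]
    - [-0.964,0.124,0.34]
    - [-0.964,0.124,0.356]
    - [-0.964,0.124,0.356]
    - [-0.964,0.124,0.356]
  delta_rot:
    - [0,0,-0.493]
    - [0,0,-0.493]
    - [0,0,-0.493]
    - [0,0,-0.493]
    - [0,0,-0.493]
    - [0,0,-0.493]
    - [0,0,-0.493]
    - [0,0,-0.493]
    - [0,0,-0.493]
    - [0,0,-0.493]
    - [0,0,-0.493]
    - [0,0,-0.493]
    - [0,0,-0.493]
    - [0,0,-0.493]
    - [0,0,-0.493]
    - [0,0,-0.493]
    - [0,0,-0.493]

```text
t: 17.5
ee_pos: [0.4634, -0.3612, 0.0675]
eef_rot: [0.672, 0.74, -0.0, -0.0]
wrist_force: [-2.3, 1.8, 5.4]
finger_gap: 0.0329
gripper_force: 60.5
```

Call:
jog_arm:
  travel:
    - [0,0,0]
    - [0,0,0]
    - [0,0,0]
    - [0,0,0]
    - [0,0,-0.05]
    - [0,0,-0.15]
    - [0,0,-0.25]
    - [0.15,0,-0.35]
    - [0.25,0,-0.4]
    - [0.3,0,-0.4]
    - [0.3,0,-0.4]
  delta_rot:
    - [0,0,0]
    - [0,0,0]
    - [0,0,0]
    - [0,0,0]
    - [0,0,0]
    - [0,0,0]
    - [0,0,0]
    - [0,0,0]
    - [0,0,0]
    - [0,0,0]
    - [0,0,0]
  gripper: 75

```text
t: 18.6
ee_pos: [0.4526, -0.2395, 0.2292]
eef_rot: [0.671, 0.742, 0.001, 0.001]
wrist_force: [0.2, -0.4, -0.0]
finger_gap: 0.0599
gripper_force: 0.0
```

```bash
python3 - <<'E'
import sys;sys.argv=['','t3']
exec(open('look.py').read())
cal=wcal();im=read_camera('wrist');cv2.imwrite('pics/w3.png',im[:,:,::-1])
print('wrist');[print(b) for b in blobs(cal,im,.07,blue)]
goto(.5355,.092,.070,62.6)
E
```

```text
t 18.6 pos [ 0.4526 -0.2395  0.2292] az 95.74 gap 0.0599 F [ 0.2 -0.4 -0. ] gf 0.0
box (array([ 481. , -455.7]), array([48.6, 20.3]), 78.5)
box (array([535.7,  91.2]), array([40.6, 32.5]), 62.2)
wrist
(array([ 462.3, -367.5]), array([ 32.7, 116.4]), 5.5)
goto (0.5355, 0.092, 0.07, 62.6) travel [0.8117, 0.2871, 0.3929] rot [0.002, 0.001, 0.733]
```

Call:
jog_arm:
  travel:
    - [0.812,0.287,0]
    - [0.812,0.287,0]
    - [0.812,0.287,0]
    - [0.812,0.287,0]
    - [0.812,0.287,0]
    - [0.812,0.287,0]
    - [0.812,0.287,0]
    - [0.812,0.287,0]
    - [0.812,0.287,0.1]
    - [0.812,0.287,0.2]
    - [0.812,0.287,0.3]
    - [0.812,0.287,0.39]
    - [0.812,0.287,0.394]
    - [0.812,0.287,0.394]
    - [0.812,0.287,0.394]
  delta_rot:
    - [0,0,0.733]
    - [0,0,0.733]
    - [0,0,0.733]
    - [0,0,0.733]
    - [0,0,0.733]
    - [0,0,0.733]
    - [0,0,0.733]
    - [0,0,0.733]
    - [0,0,0.733]
    - [0,0,0.733]
    - [0,0,0.733]
    - [0,0,0.733]
    - [0,0,0.733]
    - [0,0,0.733]
    - [0,0,0.733]
  gripper: 75

```text
t: 20.2
ee_pos: [0.5373, 0.0916, 0.071]
eef_rot: [0.855, 0.518, 0.001, 0.001]
wrist_force: [0.2, 0.6, 0.4]
finger_gap: 0.06
gripper_force: 0.0
```

Call:
jog_arm:
  travel:
    - [0,0,0.0]
    - [0,0,0.0]
    - [0,0,0.0]
    - [0,0,0.0]
    - [0,0,0.0]
    - [0,0,0.0]
    - [0,0,0.0]
    - [0,0,-0.05]
    - [0,0,-0.15]
    - [0,0,-0.25]
    - [0,0,-0.35]
    - [0,0,-0.35]
    - [0,0,-0.35]
  delta_rot:
    - [0,0,0]
    - [0,0,0]
    - [0,0,0]
    - [0,0,0]
    - [0,0,0]
    - [0,0,0]
    - [0,0,0]
    - [0,0,0]
    - [0,0,0]
    - [0,0,0]
    - [0,0,0]
    - [0,0,0]
    - [0,0,0]
  gripper: 255

```text
t: 21.5
ee_pos: [0.5361, 0.092, 0.2109]
eef_rot: [0.855, 0.519, 0.002, 0.001]
wrist_force: [-1.0, -0.5, -0.7]
finger_gap: 0.033
gripper_force: 59.9
```

```bash
python3 - <<'E'
import sys;sys.argv=['','t4']
exec(open('look.py').read())
crop(im,320,210,460,310,5,'pics/t4c.png')
goto(.460,-.313,.068,95.5);goto(.49,-.12,.21,84)
E
```

```text
t 21.5 pos [0.5361 0.092  0.2109] az 62.52 gap 0.033 F [-1.  -0.5 -0.7] gf 59.9
box (array([ 464.8, -380.8]), array([ 34.1, 100.4]), 5.3)
box (array([ 471.8, -455.3]), array([32.5, 45.4]), 2.9)
goto (0.46, -0.313, 0.068, 95.5) travel [-0.9845, 0.3003, 0.3533] rot [0.0, -0.0, -0.733]
goto (0.49, -0.12, 0.21, 84) travel [-0.5218, 0.1442, -0.0017] rot [0.0, -0.0, -0.477]
```

View pics/t4c.png

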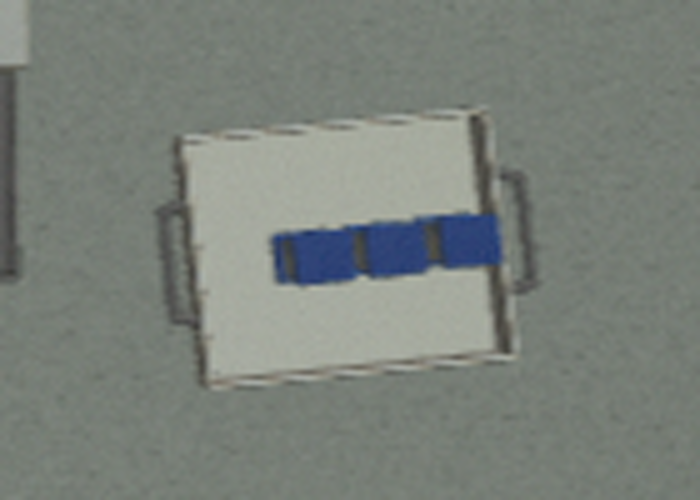

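Call:
jog_arm:
  travel:
    - [-0.984,0.3,0]
    - [-0.984,0.3,0]
    - [-0.984,0.3,0]
    - [-0.984,0.3,0]
    - [-0.984,0.3,0]
    - [-0.984,0.3,0]
    - [-0.984,0.3,0]
    - [-0.984,0.3,0]
    - [-0.984,0.3,0]
    - [-0.984,0.3,0]
    - [-0.984,0.3,0.1]
    - [-0.984,0.3,0.2]
    - [-0.984,0.3,0.26]
    - [-0.984,0.3,0.31]
    - [-0.984,0.3,0.34]
    - [-0.984,0.3,0.353]
    - [-0.984,0.3,0.353]
    - [-0.984,0.3,0.353]
  delta_rot:
    - [0,0,-0.733]
    - [0,0,-0.733]
    - [0,0,-0.733]
    - [0,0,-0.733]
    - [0,0,-0.733]
    - [0,0,-0.733]
    - [0,0,-0.733]
    - [0,0,-0.733]
    - [0,0,-0.733]
    - [0,0,-0.733]
    - [0,0,-0.733]
    - [0,0,-0.733]
    - [0,0,-0.733]
    - [0,0,-0.733]
    - [0,0,-0.733]
    - [0,0,-0.733]
    - [0,0,-0.733]
    - [0,0,-0.733]

```text
t: 23.35
ee_pos: [0.4606, -0.3125, 0.0684]
eef_rot: [0.672, 0.74, 0.0, 0.0]
wrist_force: [-0.4, 0.7, -1.0]
finger_gap: 0.0332
gripper_force: 59.9
```

Call:
jog_arm:
  travel:
    - [0,0,0]
    - [0,0,0]
    - [0,0,0]
    - [0,0,0]
    - [0,0,-0.05]
    - [0,0,-0.15]
    - [0,0,-0.25]
    - [0.15,0,-0.35]
    - [0.25,0,-0.4]
    - [0.35,0,-0.4]
    - [0.45,0,-0.4]
    - [0.5,0,-0.4]
    - [0.5,0,-0.4]
  delta_rot:
    - [0,0,0]
    - [0,0,0]
    - [0,0,0]
    - [0,0,0]
    - [0,0,0]
    - [0,0,0]
    - [0,0,0]
    - [0,0,0]
    - [0,0,0]
    - [0,0,0]
    - [0,0,0]
    - [0,0,0]
    - [0,0,0]
  gripper: 75

```text
t: 24.65
ee_pos: [0.4406, -0.1113, 0.2286]
eef_rot: [0.671, 0.742, 0.0, 0.0]
wrist_force: [-0.3, -0.4, -1.6]
finger_gap: 0.0601
gripper_force: 0.0
```

```bash
python3 - <<'E'
import sys;sys.argv=['','t5']
exec(open('look.py').read())
im=read_camera('side')
crop(im,200,130,480,320,2.8,'pics/s5c.png')
goto(.668,-.0965,.24,90);goto(.668,-.0965,.165,90)
E
```

```text
t 24.65 pos [ 0.4406 -0.1113  0.2286] az 95.74 gap 0.0601 F [-0.3 -0.4 -1.6] gf 0.0
box (array([ 462.7, -356.7]), array([ 34.7, 148.5]), 4.6)
box (array([ 471.7, -455.1]), array([32.6, 45.7]), 1.9)
goto (0.668, -0.0965, 0.24, 90) travel [-0.0124, 0.5684, -0.0288] rot [0.001, 0.001, 0.124]
goto (0.668, -0.0965, 0.165, 90) travel [-0.0123, 0.5683, 0.1587] rot [0.001, 0.001, 0.124]
```

View pics/s5c.png

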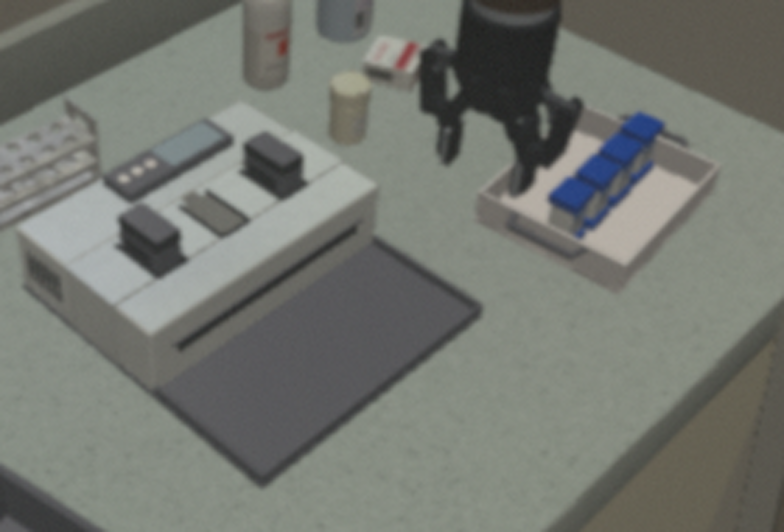

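```bash
python3 - <<'E'
from h import *
st();print(env.observe()['joints'])
for az in (0,180): goto(.667,-.0965,.20,az)
E
```

```text
t 24.75 pos [ 0.4412 -0.1136  0.2283] az 95.56 gap 0.0603 F [-0.2 -0.3 -0.2] gf 0.0
[-2.51682981e-01  1.65777988e-01 -1.55459654e-01  1.24876703e+00
 -4.70166636e-04  1.22204799e+00]
goto (0.667, -0.0965, 0.2, 0) travel [-0.0121, 0.5659, 0.0712] rot [0.001, 0.0, 2.124]
goto (0.667, -0.0965, 0.2, 180) travel [-0.0121, 0.5659, 0.0712] rot [-0.0, 0.001, -1.876]
```

Call:
jog_arm:
  travel:
    - [-0.012,0.566,0.05]
    - [-0.012,0.566,0.05]
    - [-0.012,0.566,0.05]
    - [-0.012,0.566,0.05]
    - [-0.012,0.566,0.05]
    - [-0.012,0.566,0.05]
    - [-0.012,0.566,0.05]
  delta_rot:
    - [0,0,-0.94]
    - [0,0,-0.94]
    - [0,0,-0.94]
    - [0,0,-0.94]
    - [0,0,-0.94]
    - [0,0,-0.94]
    - [0,0,-0.94]
  gripper: 255

```text
t: 25.45
ee_pos: [0.6667, -0.0982, 0.2062]
eef_rot: [0.361, 0.932, -0.0, -0.001]
wrist_force: [-1.0, -0.2, 0.0]
finger_gap: 0.0002
gripper_force: 0.0
```

```bash
python3 - <<'E'
from h import *
st();print(env.observe()['joints'])
goto(.667,-.0965,.20,180)
E
```

```text
t 25.45 pos [ 0.6667 -0.0982  0.2062] az 137.63 gap 0.0002 F [-1.  -0.2  0. ] gf 0.0
[-1.46076769e-01  6.21080445e-01  4.65462857e-01  1.41790068e+00
 -3.75569933e-04  5.93367134e-01]
goto (0.667, -0.0965, 0.2, 180) travel [0.0023, 0.0036, 0.0155] rot [-0.001, -0.003, -0.941]
```

Call:
jog_arm:
  travel:
    - [0.002,0.004,0]
    - [0.002,0.004,0]
    - [0.002,0.004,0]
    - [0.002,0.004,0.05]
    - [0.002,0.004,0.1]
    - [0.002,0.004,0.12]
    - [0.002,0.004,0.12]
    - [0.002,0.004,0.12]
    - [0.002,0.004,0.12]
  delta_rot:
    - [0,0,-0.94]
    - [0,0,-0.94]
    - [0,0,-0.94]
    - [0,0,-0.94]
    - [0,0,-0.94]
    - [0,0,-0.94]
    - [0,0,-0.94]
    - [0,0,-0.94]
    - [0,0,-0.94]

```text
t: 26.35
ee_pos: [0.6679, -0.0954, 0.1617]
eef_rot: [-0.0, 1.0, -0.0, 0.001]
wrist_force: [0.5, -0.3, -0.5]
finger_gap: 0.0
gripper_force: 0.0
```

```bash
python3 - <<'E'
from h import *
st();goto(.667,-.0965,.1345,180)
cal=wcal();im=read_camera('wrist');cv2.imwrite('pics/w4.png',im[:,:,::-1])
E
```

```text
t 26.35 pos [ 0.6679 -0.0954  0.1617] az -180.0 gap 0.0 F [ 0.5 -0.3 -0.5] gf 0.0
goto (0.667, -0.0965, 0.1345, 180) travel [0.0025, -0.0027, 0.0681] rot [-0.0, 0.003, 0.0]
```

View pics/w4.png

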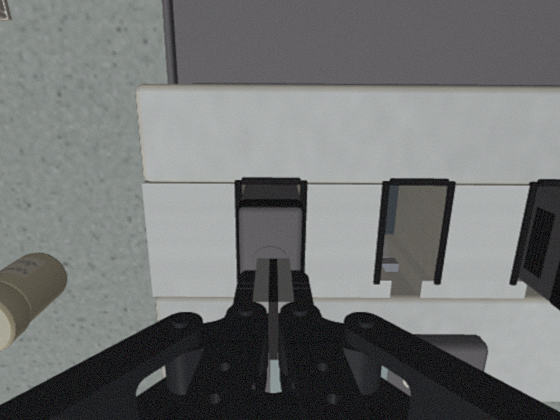

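Call:
jog_arm:
  travel:
    - [0,-0.002,0.02]
    - [0,-0.002,0.04]
    - [0,-0.002,0.05]
    - [0,-0.002,0.058]
    - [0,-0.002,0.066]
    - [0,-0.002,0.066]
    - [0,-0.002,0.066]
    - [0,-0.002,0.066]
  delta_rot:
    - [0,0,0]
    - [0,0,0]
    - [0,0,0]
    - [0,0,0]
    - [0,0,0]
    - [0,0,0]
    - [0,0,0]
    - [0,0,0]

```text
t: 27.2
ee_pos: [0.6676, -0.0959, 0.1351]
eef_rot: [-0.001, 1.0, -0.0, 0.001]
wrist_force: [-1.6, -0.2, 7.7]
finger_gap: 0.0001
gripper_force: 4.1
```

Call:
jog_arm:
  travel:
    - [0,0,0.003]
    - [0,0,0.006]
    - [0,0,0.006]
    - [0,0,0.006]
    - [0,0,0.006]
  delta_rot:
    - [0,0,0]
    - [0,0,0]
    - [0,0,0]
    - [0,0,0]
    - [0,0,0]

```text
t: 27.7
ee_pos: [0.6683, -0.0961, 0.1352]
eef_rot: [-0.001, 1.0, -0.0, 0.002]
wrist_force: [-3.8, -0.8, 15.3]
finger_gap: -0.0003
gripper_force: 7.8
```

Call:
jog_arm:
  travel:
    - [0,0,-0.03]
    - [0,0,-0.08]
    - [0,0,-0.16]
    - [0,0,-0.16]
    - [0.004,0.1,-0.16]
    - [0.004,0.2,-0.16]
    - [0.004,0.3,-0.16]
    - [0.004,0.4,-0.16]
    - [0.004,0.4,-0.16]
    - [0.004,0.4,-0.06]
    - [0.004,0.4,-0.06]
    - [0.004,0.4,-0.06]
  delta_rot:
    - [0,0,0]
    - [0,0,0]
    - [0,0,0]
    - [0,0,0]
    - [0,0,0]
    - [0,0,0]
    - [0,0,0]
    - [0,0,0]
    - [0,0,0]
    - [0,0,0]
    - [0,0,0]
    - [0,0,0]

```text
t: 28.9
ee_pos: [0.6642, 0.0634, 0.1537]
eef_rot: [-0.0, 1.0, -0.0, -0.002]
wrist_force: [0.5, 0.4, 1.8]
finger_gap: 0.0
gripper_force: 0.0
```

```bash
python3 - <<'E'
from h import *
st();goto(.667,.064,.1345,180)
cal=wcal();im=read_camera('wrist');cv2.imwrite('pics/w5.png',im[:,:,::-1])
im=read_camera('side');crop(im,200,140,400,290,3,'pics/s6.png')
E
```

```text
t 28.9 pos [0.6642 0.0634 0.1537] az -179.94 gap 0.0 F [0.5 0.4 1.8] gf 0.0
goto (0.667, 0.064, 0.1345, 180) travel [-0.0072, 0.0014, 0.0479] rot [-0.001, -0.006, 0.001]
```

View pics/s6.png

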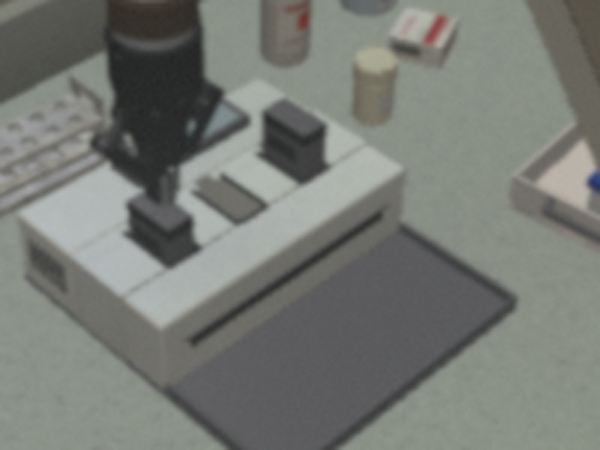

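Call:
jog_arm:
  travel:
    - [-0.005,0.001,0.01]
    - [-0.005,0.001,0.02]
    - [-0.005,0.001,0.03]
    - [-0.005,0.001,0.04]
    - [-0.005,0.001,0.048]
    - [-0.005,0.001,0.053]
    - [-0.005,0.001,0.053]
    - [-0.005,0.001,0.053]
    - [-0.005,0.001,0.053]
  delta_rot:
    - [0,0,0]
    - [0,0,0]
    - [0,0,0]
    - [0,0,0]
    - [0,0,0]
    - [0,0,0]
    - [0,0,0]
    - [0,0,0]
    - [0,0,0]

```text
t: 29.9
ee_pos: [0.6678, 0.0646, 0.1361]
eef_rot: [-0.001, 1.0, 0.0, 0.001]
wrist_force: [-2.2, 1.0, 8.7]
finger_gap: -0.0002
gripper_force: 3.8
```

Call:
jog_arm:
  travel:
    - [0,0,-0.03]
    - [0,0,-0.08]
    - [0,0,-0.16]
    - [0,0,-0.2]
    - [0,0,-0.2]
    - [0,0,-0.2]
  delta_rot:
    - [0,0,0]
    - [0,0,0]
    - [0,0,0]
    - [0,0,0]
    - [0,0,0]
    - [0,0,0]

```text
t: 30.5
ee_pos: [0.6675, 0.0646, 0.2139]
eef_rot: [-0.001, 1.0, 0.0, 0.0]
wrist_force: [-0.2, 0.2, 1.0]
finger_gap: -0.0001
gripper_force: 0.0
```

```bash
python3 - <<'E'
from h import *
st();goto(.666,.064,.128,180);goto(.667,.064,.20,180)
im=read_camera('side');crop(im,200,140,400,290,3,'pics/s7.png')
E
```

```text
t 30.5 pos [0.6675 0.0646 0.2139] az -179.9 gap -0.0001 F [-0.2  0.2  1. ] gf 0.0
goto (0.666, 0.064, 0.128, 180) travel [0.0037, -0.0014, 0.2148] rot [0.0, 0.0, 0.002]
goto (0.667, 0.064, 0.2, 180) travel [0.0012, -0.0014, 0.0348] rot [0.0, 0.0, 0.002]
```

View pics/s7.png

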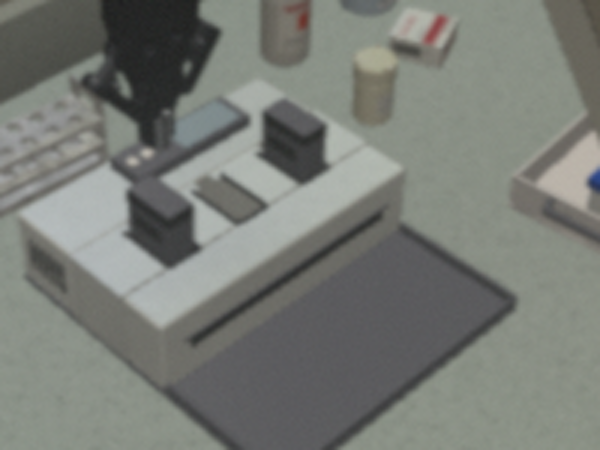

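Call:
jog_arm:
  travel:
    - [0.002,-0.001,0]
    - [0.002,-0.001,0]
    - [0.002,-0.001,0]
    - [0.002,-0.001,0]
    - [0.002,-0.001,0.08]
    - [0.002,-0.001,0.16]
    - [0.002,-0.001,0.22]
    - [0.002,-0.001,0.24]
    - [0.002,-0.001,0.24]
    - [0.002,-0.001,0.24]
  delta_rot:
    - [0,0,0]
    - [0,0,0]
    - [0,0,0]
    - [0,0,0]
    - [0,0,0]
    - [0,0,0]
    - [0,0,0]
    - [0,0,0]
    - [0,0,0]
    - [0,0,0]
  gripper: 75

```text
t: 31.55
ee_pos: [0.6676, 0.0643, 0.1195]
eef_rot: [-0.001, 1.0, 0.0, 0.001]
wrist_force: [0.0, -0.5, 1.2]
finger_gap: 0.0602
gripper_force: 0.0
```

Call:
jog_arm:
  travel:
    - [0,0,0]
    - [0,0,0]
    - [0,0,0]
    - [0,0,0]
    - [0,0,0]
    - [0,0,0]
    - [0,0,0]
    - [0,0,-0.05]
    - [0,0,-0.1]
    - [0,0,-0.2]
    - [0,0,-0.3]
    - [0,0,-0.38]
    - [0,0,-0.38]
    - [0,0,-0.38]
  delta_rot:
    - [0,0,0]
    - [0,0,0]
    - [0,0,0]
    - [0,0,0]
    - [0,0,0]
    - [0,0,0]
    - [0,0,0]
    - [0,0,0]
    - [0,0,0]
    - [0,0,0]
    - [0,0,0]
    - [0,0,0]
    - [0,0,0]
    - [0,0,0]
  gripper: 255

```text
t: 32.95
ee_pos: [0.6664, 0.0642, 0.2697]
eef_rot: [-0.001, 1.0, 0.0, -0.0]
wrist_force: [0.9, -0.4, -0.5]
finger_gap: 0.0293
gripper_force: 61.2
```

```bash
python3 - <<'E'
from h import *
st();goto(.4745,.446,.089,190)
im=read_camera('side');crop(im,160,40,400,290,2.3,'pics/s8.png')
E
```

```text
t 32.95 pos [0.6664 0.0642 0.2697] az -179.89 gap 0.0293 F [ 0.9 -0.4 -0.5] gf 61.2
goto (0.4745, 0.446, 0.089, 190) travel [0.4776, 0.9553, 0.4522] rot [0.0, -0.001, -0.22]
```

View pics/s8.png

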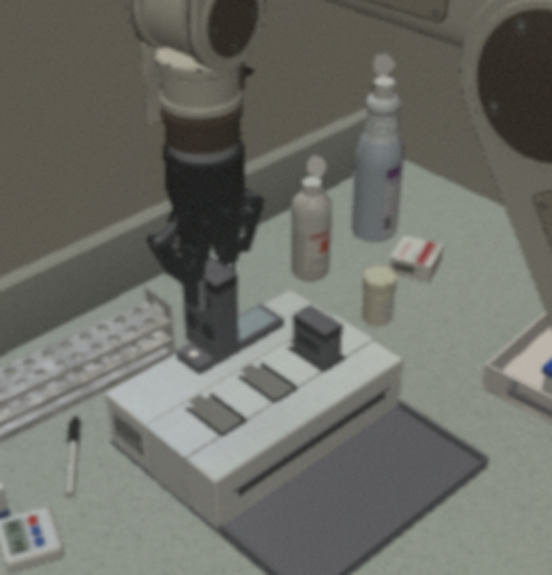

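Call:
jog_arm:
  travel:
    - [0.478,0.955,0]
    - [0.478,0.955,0]
    - [0.478,0.955,0]
    - [0.478,0.955,0]
    - [0.478,0.955,0]
    - [0.478,0.955,0]
    - [0.478,0.955,0]
    - [0.478,0.955,0]
    - [0.478,0.955,0]
    - [0.478,0.955,0]
    - [0.478,0.955,0]
    - [0.478,0.955,0.1]
    - [0.478,0.955,0.2]
    - [0.478,0.955,0.3]
    - [0.478,0.955,0.37]
    - [0.478,0.955,0.42]
    - [0.478,0.955,0.445]
    - [0.478,0.955,0.455]
    - [0.478,0.955,0.455]
    - [0.478,0.955,0.455]
  delta_rot:
    - [0,0,-0.22]
    - [0,0,-0.22]
    - [0,0,-0.22]
    - [0,0,-0.22]
    - [0,0,-0.22]
    - [0,0,-0.22]
    - [0,0,-0.22]
    - [0,0,-0.22]
    - [0,0,-0.22]
    - [0,0,-0.22]
    - [0,0,-0.22]
    - [0,0,-0.22]
    - [0,0,-0.22]
    - [0,0,-0.22]
    - [0,0,-0.22]
    - [0,0,-0.22]
    - [0,0,-0.22]
    - [0,0,-0.22]
    - [0,0,-0.22]
    - [0,0,-0.22]

```text
t: 35.0
ee_pos: [0.4757, 0.4452, 0.0886]
eef_rot: [-0.086, 0.996, 0.0, 0.0]
wrist_force: [0.5, -1.1, -1.3]
finger_gap: 0.0292
gripper_force: 61.2
```

Call:
jog_arm:
  travel:
    - [0,0,0]
    - [0,0,0]
    - [0,0,0]
    - [0,0,0]
    - [0,0,0]
    - [0,0,-0.05]
    - [0,0,-0.15]
    - [0,0,-0.25]
    - [0,0,-0.35]
    - [0,-0.1,-0.42]
    - [0,-0.2,-0.42]
    - [0,-0.3,-0.42]
    - [0,-0.3,-0.42]
  delta_rot:
    - [0,0,0]
    - [0,0,0]
    - [0,0,0]
    - [0,0,0]
    - [0,0,0]
    - [0,0,0]
    - [0,0,0]
    - [0,0,0]
    - [0,0,0]
    - [0,0,0]
    - [0,0,0]
    - [0,0,0]
    - [0,0,0]
  gripper: 90

```text
t: 36.3
ee_pos: [0.4965, 0.3234, 0.2571]
eef_rot: [-0.084, 0.996, -0.001, 0.0]
wrist_force: [-0.2, -0.0, -0.1]
finger_gap: 0.0552
gripper_force: 0.0
```

```bash
python3 - <<'E'
from h import *
st();goto(.667,-.0965,.25,180);goto(.667,-.0965,.118,180)
im=read_camera('side');crop(im,80,160,400,420,2.2,'pics/s9.png')
E
```

```text
t 36.3 pos [0.4965 0.3234 0.2571] az -170.31 gap 0.0552 F [-0.2 -0.  -0.1] gf 0.0
goto (0.667, -0.0965, 0.25, 180) travel [-0.2435, -1.1065, 0.0194] rot [-0.002, 0.001, 0.215]
goto (0.667, -0.0965, 0.118, 180) travel [-0.2433, -1.106, 0.3494] rot [-0.002, 0.001, 0.215]
```

View pics/s9.png

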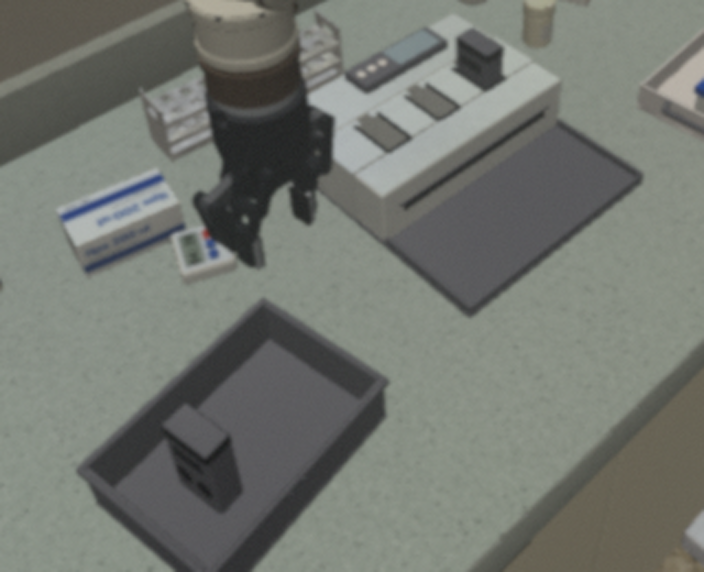

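Cartridge stands in the bin (crop ~200,450). Now the last one.

Call:
jog_arm:
  travel:
    - [-0.19,-0.9,0]
    - [-0.19,-0.9,0]
    - [-0.19,-0.9,0]
    - [-0.19,-0.9,0]
    - [-0.19,-0.9,0]
    - [-0.19,-0.9,0]
    - [-0.19,-0.9,0]
    - [-0.19,-0.9,0]
    - [-0.19,-0.9,0]
    - [-0.19,-0.9,0]
  delta_rot:
    - [0,0,0.215]
    - [0,0,0.215]
    - [0,0,0.215]
    - [0,0,0.215]
    - [0,0,0.215]
    - [0,0,0.215]
    - [0,0,0.215]
    - [0,0,0.215]
    - [0,0,0.215]
    - [0,0,0.215]
  gripper: 75

```text
t: 37.35
ee_pos: [0.633, -0.0126, 0.2556]
eef_rot: [-0.003, 1.0, 0.0, -0.0]
wrist_force: [0.1, -0.2, -0.5]
finger_gap: 0.0604
gripper_force: 0.0
```

```bash
python3 - <<'E'
from h import *
st();goto(.667,-.0965,.118,180)
E
```

```text
t 37.35 pos [ 0.633  -0.0126  0.2556] az -179.65 gap 0.0604 F [ 0.1 -0.2 -0.5] gf 0.0
goto (0.667, -0.0965, 0.118, 180) travel [-0.0839, -0.2106, 0.3437] rot [0.001, -0.001, 0.008]
```

Call:
jog_arm:
  travel:
    - [-0.084,-0.21,0]
    - [-0.084,-0.21,0]
    - [-0.084,-0.21,0]
    - [-0.084,-0.21,0.05]
    - [-0.084,-0.21,0.15]
    - [-0.084,-0.21,0.25]
    - [-0.084,-0.21,0.32]
    - [-0.084,-0.21,0.344]
    - [-0.084,-0.21,0.344]
    - [-0.084,-0.21,0.344]
  delta_rot:
    - [0,0,0.008]
    - [0,0,0.008]
    - [0,0,0.008]
    - [0,0,0.008]
    - [0,0,0.008]
    - [0,0,0.008]
    - [0,0,0.008]
    - [0,0,0.008]
    - [0,0,0.008]
    - [0,0,0.008]
  gripper: 75

```text
t: 38.35
ee_pos: [0.6682, -0.0963, 0.1205]
eef_rot: [-0.0, 1.0, -0.0, 0.001]
wrist_force: [1.2, -0.3, -0.4]
finger_gap: 0.0603
gripper_force: 0.0
```

Call:
jog_arm:
  travel:
    - [0,0,0]
    - [0,0,0]
    - [0,0,0]
    - [0,0,0]
    - [0,0,0]
    - [0,0,0]
    - [0,0,0]
    - [0,0,-0.05]
    - [0,0,-0.1]
    - [0,0,-0.2]
    - [0,0,-0.3]
    - [0,0,-0.38]
    - [0,0,-0.38]
    - [0,0,-0.38]
  delta_rot:
    - [0,0,0]
    - [0,0,0]
    - [0,0,0]
    - [0,0,0]
    - [0,0,0]
    - [0,0,0]
    - [0,0,0]
    - [0,0,0]
    - [0,0,0]
    - [0,0,0]
    - [0,0,0]
    - [0,0,0]
    - [0,0,0]
    - [0,0,0]
  gripper: 255

```text
t: 39.75
ee_pos: [0.6667, -0.0976, 0.2701]
eef_rot: [0.0, 1.0, -0.0, -0.0]
wrist_force: [0.1, -0.3, -1.1]
finger_gap: 0.0294
gripper_force: 61.3
```

```bash
python3 - <<'E'
from h import *
st();goto(.59,.15,.27,180);goto(.4905,.353,.088,190)
E
```

```text
t 39.75 pos [ 0.6667 -0.0976  0.2701] az 179.95 gap 0.0294 F [ 0.1 -0.3 -1.1] gf 61.3
goto (0.59, 0.15, 0.27, 180) travel [0.1923, 0.6189, 0.0004] rot [-0.0, -0.001, -0.001]
goto (0.4905, 0.353, 0.088, 190) travel [0.441, 1.1262, 0.4556] rot [-0.0, -0.001, -0.223]
```

Call:
jog_arm:
  travel:
    - [0.3,0.8,0]
    - [0.3,0.8,0]
    - [0.3,0.8,0]
    - [0.3,0.8,0]
    - [0.3,0.8,0]
    - [0.3,0.8,0]
    - [0.3,0.8,0]
    - [0.3,0.8,0]
    - [0.3,0.8,0]
  delta_rot:
    - [0,0,-0.22]
    - [0,0,-0.22]
    - [0,0,-0.22]
    - [0,0,-0.22]
    - [0,0,-0.22]
    - [0,0,-0.22]
    - [0,0,-0.22]
    - [0,0,-0.22]
    - [0,0,-0.22]

```text
t: 40.65
ee_pos: [0.5456, 0.223, 0.2679]
eef_rot: [-0.087, 0.996, -0.001, -0.002]
wrist_force: [-0.0, -0.3, -1.1]
finger_gap: 0.0298
gripper_force: 61.3
```

```bash
python3 - <<'E'
from h import *
st();goto(.4905,.353,.088,190)
E
```

```text
t 40.65 pos [0.5456 0.223  0.2679] az -169.99 gap 0.0298 F [-0.  -0.3 -1.1] gf 61.3
goto (0.4905, 0.353, 0.088, 190) travel [0.077, 0.3447, 0.4496] rot [-0.002, -0.006, 0.0]
```

Call:
jog_arm:
  travel:
    - [0.077,0.345,0]
    - [0.077,0.345,0]
    - [0.077,0.345,0]
    - [0.077,0.345,0]
    - [0.077,0.345,0.1]
    - [0.077,0.345,0.2]
    - [0.077,0.345,0.3]
    - [0.077,0.345,0.37]
    - [0.077,0.345,0.42]
    - [0.077,0.345,0.44]
    - [0.077,0.345,0.45]
    - [0.077,0.345,0.45]
    - [0.077,0.345,0.45]
  delta_rot:
    - [0,0,0]
    - [0,0,0]
    - [0,0,0]
    - [0,0,0]
    - [0,0,0]
    - [0,0,0]
    - [0,0,0]
    - [0,0,0]
    - [0,0,0]
    - [0,0,0]
    - [0,0,0]
    - [0,0,0]
    - [0,0,0]

```text
t: 41.95
ee_pos: [0.4944, 0.3534, 0.0918]
eef_rot: [-0.086, 0.996, 0.001, 0.001]
wrist_force: [0.2, -0.9, -0.8]
finger_gap: 0.0297
gripper_force: 61.3
```

Call:
jog_arm:
  travel:
    - [0,0,0]
    - [0,0,0]
    - [0,0,0]
    - [0,0,0]
    - [0,0,0]
    - [0,0,-0.05]
    - [0,0,-0.15]
    - [0,0,-0.25]
    - [0,0,-0.35]
    - [0,-0.1,-0.42]
    - [0,-0.2,-0.42]
    - [0,-0.3,-0.42]
    - [0,-0.4,-0.42]
    - [0,-0.4,-0.42]
  delta_rot:
    - [0,0,0]
    - [0,0,0]
    - [0,0,0]
    - [0,0,0]
    - [0,0,0]
    - [0,0,0]
    - [0,0,0]
    - [0,0,0]
    - [0,0,0]
    - [0,0,0]
    - [0,0,0]
    - [0,0,0]
    - [0,0,0]
    - [0,0,0]
  gripper: 90

```text
t: 43.35
ee_pos: [0.5213, 0.1913, 0.2589]
eef_rot: [-0.083, 0.997, -0.001, 0.0]
wrist_force: [0.1, 0.9, -0.5]
finger_gap: 0.0553
gripper_force: 0.0
```

```bash
python3 - <<'E'
from h import *
st();im=read_camera('side');crop(im,80,130,480,420,1.95,'pics/s10.png')
E
```

```text
t 43.35 pos [0.5213 0.1913 0.2589] az -170.48 gap 0.0553 F [ 0.1  0.9 -0.5] gf 0.0
```

View pics/s10.png

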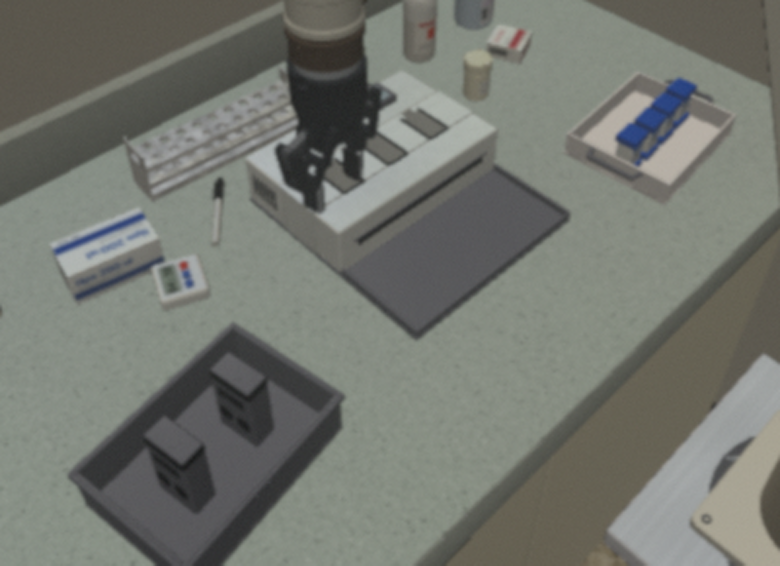

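Both cartridges stand in the bin (crop ~240,400 and ~180,465), all four boxes stand in the tote (~655,125), the bays are empty, and the timer and jar are undisturbed.

```bash
python3 -c "
from plant import env
print(env.close_job())"
```

```text
the job is handed in; nothing more can be done
None
```

I handed the job in after about 43 s of robot time: the last picture showed all four label boxes in the tote, both cartridges in the bin, and the timer and jar where they were; the hand-in returned no verdict.

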